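# Prise open the dividers case and hold the sprung dividers at their mark

### The job

Pick up the small prising knife, put its blade in the slot under the lip of the wooden case's lid and lever the lid open until it stands about upright (use the blade, not the gripper, to open it), then lay the knife back down flat, outside the case. Take the sprung dividers out of the case by their two finger grips, hold them level a hand's height or so (at least 120 mm) above the rosette scribed on the carving blank, and squeeze them until their legs stand on the two marks of the crossbar, which is 20 mm between the points. Finish while still holding that gap steady over the rosette, and leave the mallet, sharpening stone and gouge alone.

Things in the scene. Friction and masses are not known exactly. Their poses are not given: they have to be found in the camera images.
- knife_grip (a point): Centre of the handle of the loose prising knife (0.12 kg): wood, 90 mm long (x), 20 wide (y), 24 tall (z); the point is half-way up, 12 mm above the bench. The flat steel blade continues from the handle's end along +x at this height: 18 mm wide, 3 thick, 75 long. It starts lying flat, blade pointing roughly to world +y.
- knife_tip (a point): End of the knife's blade, 120 mm along +x from knife_grip.
- slot (a point): Middle of the prising slot of the light wooden case (fixed, 190 mm along its x, 160 along y, 45 tall; axes are the case's own, z up). It runs along the whole -y side, 10 mm high (35 to 45 mm above the bench), between the lid's lip and a 6 mm bead below, 14 mm deep. This point is at mid-height, mid-depth; the blade goes in along +y and meets the wall 7 mm further in.
- lid_hinge (a point): Middle of the lid's hinge line, which runs along the case's x axis at its +y top edge, 45 mm above the bench; same axes as slot, 167 mm from it along y. The lid is a slab 8 mm thick, 190 x 174 mm, whose underside lies in the hinge plane when shut; it overhangs the -y wall by 14 mm. Once open it stands up beside the case: keep the gripper clear of it.
- lid (a joint): Lid angle in rad: 0 shut, grows as its -y edge rises, stop at 2.0. A stiff hinge: it stays where it is left. Raising it takes about 3 N at the lip.
- case_floor (a point): Centre of the case's inner floor, 6 mm above the bench; inside 178 mm (x) by 148 mm (y), walls up to 45 mm; same axes as slot.
- dividers_grip (a point): Point midway between the two finger grips of the loose steel sprung dividers (0.06 kg), half-way up them, 14 mm above what they lie on: flat on the case floor, under the lid. x points from the round bow head (80 mm behind) to the two points (50 mm ahead), y across the legs, z up. Each grip is an upright flat plate, 16 mm long and 24 mm tall, on a leg's outer side.
- point_left (a point): End of the dividers' left (+y) leg, 130 mm from the bow. A thin brass crossbar between the legs near the points has two dark marks, one for each leg. The distance between the points is the gap: 44 mm sprung open, 20 mm at the marks, about 6 mm fully squeezed.
- point_right (a point): End of the dividers' right (-y) leg. Over the outsides of the grips the dividers measure 47 mm sprung open and 31 mm at the marks (the grips are then parallel); the gap changes 1.6 times as much as this. Force at the grips: 1 N at first, 5 N at the marks, 7 N fully squeezed.
- leg_left (a joint): How far each leg has been squeezed in, rad: 0 sprung open, 0.093 with the points 20 mm apart, 0.145 fully squeezed. Both legs move alike.
- rosette (a point): Centre of the rosette scribed on the top of the light carving blank (fixed board 150 x 180 mm, 16 mm thick); this point is on its top face.
- mallet: Bystander: round wooden carver's mallet standing on its head, 84 mm wide, 200 mm tall; origin at its foot.
- stone: Bystander: sharpening stone in a wooden holder, 180 x 60 x 37 mm; origin at the centre of its underside.
- gouge: Bystander: gouge lying down, 221 mm long; origin under the end of its handle, blade along its +x.

How it is judged:
By the outcome, as a careful person would: the job done as asked, in the order asked, and still so for the second after the job is handed in, while the arm keeps its last pose, push and grip.
It also fails if it takes over 64 s, if anything falls off the work surface, if the arm or the gripper's body presses on something with over 40 N, if the wrist force passes 120 N, or if a joint passes its speed limit or range.

### The arm

A 6-joint arm with a two-finger parallel gripper is mounted at the origin on the work surface. World frame = base frame: x ahead of the robot, y to its left, z up, the work surface at z = 0. Lengths are in m, angles in degrees, forces in N, time in s.
With the tool pointing down it reaches from about 0.3 to 0.75 m from the base axis. Payload 8.5 kg.
Tool frame: the origin (TCP) lies at the very end of the fingers, on their centre line; the grasp point (between the pads) lies 19 mm behind it; y points along the fingers, z is the direction in which the jaws open and shut, and the axes are right-handed (so a half turn about y gives the same grasp; the last joint's range is limited). The gripper opens to 88 mm and grips with 3 to 60 N. Pads are 18 mm wide; open, the fingers measure 123 mm over their backs; the gripper's body (75 mm by 187 mm) begins 45 mm behind the grasp point.
Start: joints at [-87.336, 21.807, 74.336, -0, 83.858, -12.336], TCP at [0.142, -0.531, 0.239] pointing down, gripper open.
Joint ranges: [-178.18, 178.18], [-50.72, 133.34], [12.68, 142.11], [-81.47, 261.47], [9.98, 163.14], [-165.26, 165.26]. Speed limits (degrees/s): [136.94, 136.94, 180, 180, 180, 180].

### API

Orientations are given as [roll, pitch, yaw] about the fixed x, y, z axes, in that order (R = Rz(yaw) Ry(pitch) Rx(roll)).
In Python, from station import r gives the robot as it stands. The module is installed in compiled form; this text tells all that it offers.
- The arm moves only by the tool servo_tool, never from a script. Its argument "moves" is one flat list of numbers, 7 for each row, row after row: the shift along the tool's x, y, z in m, then the turn, a rotation vector about the tool's x, y, z in degrees, then the gripper's target within -1 to 1 (shut at 1, half-way at 0, fully open at -1). A call has exactly 10 rows; each row is the pose to reach, as a shift and turn from the pose measured when the call began, along the tool's axes at that moment; what a row does not reach only later rows make up. A row lasts 1/10 s, in which the tool goes at most 50 mm and 8.59 degrees, less where a joint would pass 70% of its speed; a pose out of reach is approached as far as the arm can. A call with a gripper value outside its range is refused whole. The fingers move at their own pace and stop on an object; "force" is the grip in N (left out, the last holds). Time passes only in rows, so rows that repeat a pose let the fingers close, or fill a call up. It gives the time, the measured TCP pose, the force and the opening at its end, in the units of the state.
- r.state(): the state, without advancing time (a new reading comes with each control period).
- r.snapshot(name): name is "side" or "top" or "wrist"; returns a dict with "frame" (400x640x3 uint8, blue, green, red), "mtx" (3x3 intrinsics, pixels), "world_from_camera" (4x4, takes a point from camera to world coordinates); the wrist camera has in their place "mount" (4x4, takes a point from camera to tool coordinates, whose origin is the TCP and whose axes are the tool frame's). Camera axes: x right, y down, z forward; pixel columns grow to the right and rows downward; lengths in m; the calibration is good to about 2 mm. A picture is of the moment at which its call begins: read the wrist's pose just before it. There is no depth.
- r.hand_in(): hands the job in, once; it reports no verdict.
The state is a dict: "time": time; "joint_positions": joint angles; "qvel": joint speeds; "joint_efforts": joint torques, N m; "ee_pos": TCP position; "tcp_rot": TCP orientation; "ft_force": force on the tool from outside, world axes, zero at the start; "moment": the same for the moment, N m; "finger_gap": finger opening in m.
Only numpy, scipy, OpenCV 4.12 (cv2) and the standard library are available. Lean on these libraries where they do the work, as an engineer would, in place of code of your own. Each camera call takes 0.05 s, during which the arm holds its last target.

## Working session

There is one attempt and no reset: what is moved stays moved. The work goes in short steps, Python scripts to look and compute and a tool call to move; the robot and the scene stay as the last step left them, time stands still between calls to the robot, and variables do not carry over. Pictures are saved under pics/ and viewed, and the job is handed in when it is done.

Besides the shell and the picture viewer there is one more tool, called after "Call:" as name(argument=value, ...) on one line, values as JSON. servo_tool: Moves the arm, as the interface text tells. Its arguments: {"type":"object","properties":{"moves":{"type":"array","items":{"type":"number"}},"force":{"type":"number"}},"required":["moves"]}

```bash
mkdir -p pics; ls
python3 - <<'E'
from station import r
import cv2,numpy as np
print(r.state())
for n in("top","side","wrist"):
    s=r.snapshot(n); cv2.imwrite(f"pics/{n}0.png",s["frame"])
    print(n,s["mtx"].tolist(),np.round(s.get("world_from_camera",s.get("mount")),4).tolist())
E
```

```text
pics
{'time': 0.0, 'joint_positions': array([-8.73349601e+01,  2.18408394e+01,  7.43839193e+01, -1.13444170e-03,
        8.38574359e+01, -1.23370114e+01]), 'qvel': array([ 0.02662544, -0.05617216,  0.01289103, -0.00689778,  0.00797872,
        0.07530438]), 'joint_efforts': array([ 4.61856944e-04, -4.37930059e+01, -2.24558830e+01,  7.14264647e-02,
        3.52087151e-02, -1.08222287e-04]), 'ee_pos': array([ 0.14233788, -0.53097791,  0.23814409]), 'tcp_rot': array([-9.00805375e+01,  1.64601107e-02, -1.64997838e+02]), 'ft_force': array([-0.96750735,  0.26439249, -0.26043248]), 'moment': array([ 0.00644366, -0.03752842,  0.01772873]), 'finger_gap': 0.08814103913788872}
top [[373.3343607595642, 0.0, 317.0090230347343], [0.0, 373.3343607595642, 197.54093488353078], [0.0, 0.0, 1.0]] [[-0.0286, -0.9819, 0.1873, 0.3454], [-0.9996, 0.0282, -0.0047, 0.032], [-0.0007, -0.1874, -0.9823, 1.2061], [0.0, 0.0, 0.0, 1.0]]
side [[485.9251483529803, 0.0, 320.4375384567405], [0.0, 485.9251483529803, 206.4538429740423], [0.0, 0.0, 1.0]] [[-0.9053, -0.2272, 0.3588, 0.0496], [-0.4244, 0.4519, -0.7846, 1.0895], [0.0161, -0.8627, -0.5055, 0.7631], [0.0, 0.0, 0.0, 1.0]]
wrist [[316.40275127534403, 0.0, 319.76556953214003], [0.0, 316.40275127534403, 193.441197415901], [0.0, 0.0, 1.0]] [[-0.0005, 0.9603, 0.2789, -0.0727], [-0.0004, -0.2789, 0.9603, -0.147], [1.0, 0.0004, 0.0005, 0.0002], [0.0, 0.0, 0.0, 1.0]]
```

View pics/top0.png

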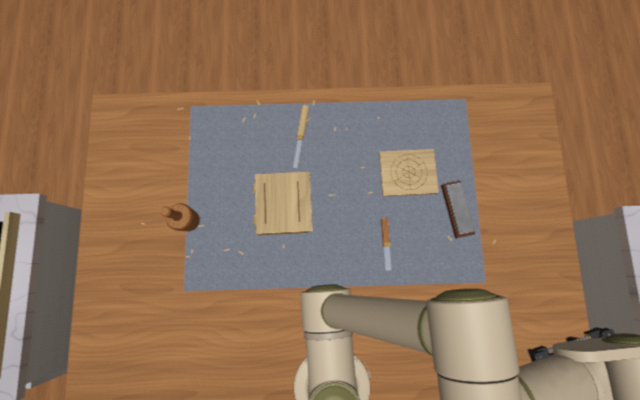

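View pics/side0.png

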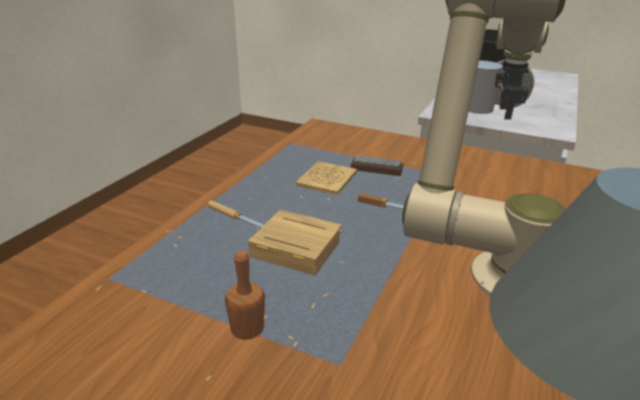

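View pics/wrist0.png

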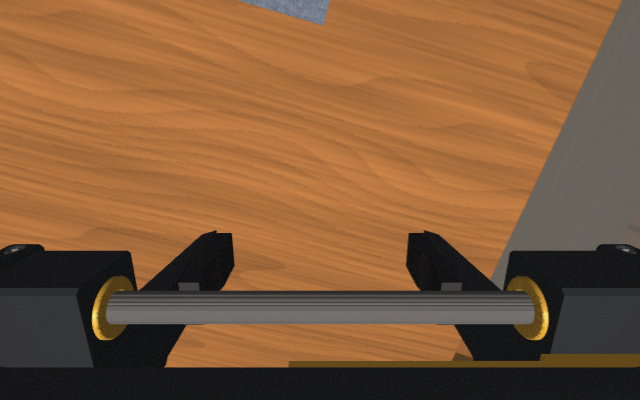

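```bash
cat > h.py <<'E'
from station import r
import cv2,numpy as np
from scipy.spatial.transform import Rotation as R
def ray(s,u,v,T=None):
    T=s["world_from_camera"] if T is None else T
    K=s["mtx"]; d=np.array([(u-K[0,2])/K[0,0],(v-K[1,2])/K[1,1],1.]); return T[:3,3],T[:3,:3]@d
def at(s,u,v,z,T=None):
    o,d=ray(s,u,v,T); return o+d*(z-o[2])/d[2]
def tool():
    st=r.state(); T=np.eye(4); T[:3,:3]=R.from_euler("xyz",st["tcp_rot"],degrees=True).as_matrix(); T[:3,3]=st["ee_pos"]; return T
def proj(s,p,T=None):
    T=s["world_from_camera"] if T is None else T
    c=np.linalg.inv(T)@np.append(p,1); q=s["mtx"]@c[:3]; return q[:2]/q[2]
def snap(n,name):
    W=None
    T=tool() if n=="wrist" else None
    s=r.snapshot(n); W=T@s["mount"] if n=="wrist" else s["world_from_camera"]
    cv2.imwrite(f"pics/{name}.png",s["frame"]); np.savez(f"pics/{name}.npz",mtx=s["mtx"],W=W); return s,W
def load(name):
    d=np.load(f"pics/{name}.npz"); return {"mtx":d["mtx"],"world_from_camera":d["W"]}
E
python3 - <<'E'
from h import *
s,W=snap("top","top1")
f=s["frame"]
c=f[90:290,180:500]
cv2.imwrite("pics/c1.png",cv2.resize(f[95:285,230:350],None,fx=4,fy=3.0,interpolation=3) if 0 else cv2.resize(f[95:245,240:330],None,fx=4,fy=4,interpolation=cv2.INTER_CUBIC))
cv2.imwrite("pics/c2.png",cv2.resize(f[140:280,360:490],None,fx=4,fy=4,interpolation=cv2.INTER_CUBIC))
E
```

```text
(no output)
```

View pics/c1.png

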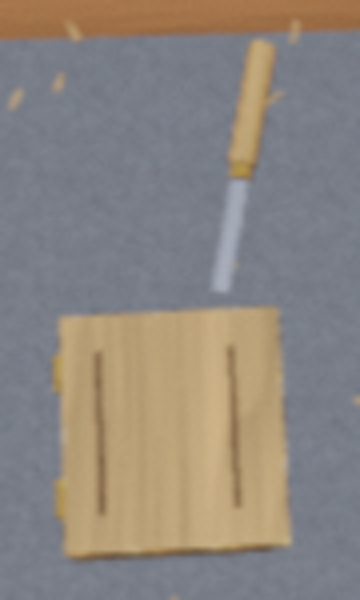

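View pics/c2.png

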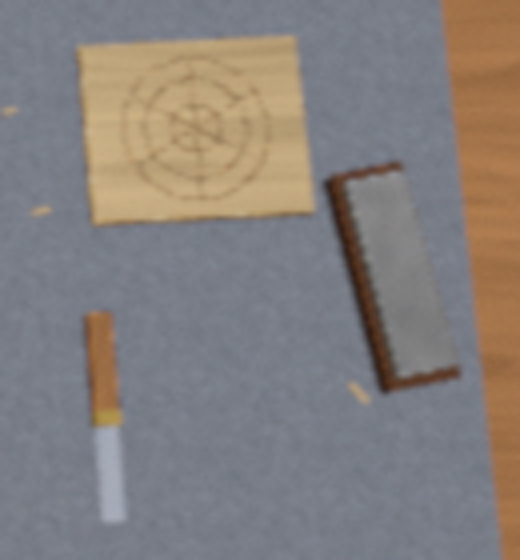

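Run:
```python
from h import *
s=load("top1")
def c1(u,v,z,n): p=at(s,240+u/4,95+v/4,z); print(n,np.round(p,4)); return p
def c2(u,v,z,n): p=at(s,360+u/4,140+v/4,z); print(n,np.round(p,4)); return p
a=c1(262,42,.012,"upper end");b=c1(221,290,.012,"upper tip");print(np.linalg.norm(a-b))
a=c2(98,312,.02,"knife handle end");b=c2(113,520,.012,"tip");m=c2(107,412,.024,"handle/blade (ferrule incl 424)");print(np.linalg.norm(a-b),np.degrees(np.arctan2(*(b-a)[1::-1])))
c2(195,128,.016,"rosette")
for q in[(79,45),(296,37),(314,212),(95,223)]: c2(*q,.016,"blank")
P=[c1(*q,.053,"lid") for q in[(60,317),(278,308),(290,545),(65,556)]]
for i in range(4): print(np.linalg.norm(P[i]-P[(i+1)%4]))
print(np.mean(P,0))
for q in[(332,180),(400,163),(458,375),(387,392)]: c2(*q,.037,"stone")
print(at(s,184,224,.0))
```

```text
upper end [0.8943 0.0565 0.012 ]
upper tip [0.6763 0.0954 0.012 ]
0.22144038736468838
knife handle end [ 0.4988 -0.1876  0.02  ]
tip [ 0.3352 -0.1906  0.012 ]
handle/blade (ferrule incl 424) [ 0.4188 -0.189   0.024 ]
0.16377314534178858 -178.9571031010891
rosette [ 0.6492 -0.2776  0.016 ]
blank [ 0.7229 -0.1865  0.016 ]
blank [ 0.7247 -0.3673  0.016 ]
blank [ 0.576 -0.369  0.016]
blank [ 0.5721 -0.1905  0.016 ]
lid [0.6464 0.2217 0.053 ]
lid [0.6488 0.0481 0.053 ]
lid [0.4597 0.0435 0.053 ]
lid [0.4562 0.2173 0.053 ]
0.17357871435119673
0.18917985647910435
0.17384000241579134
0.19029715697354416
[0.55276343 0.1326403  0.053     ]
stone [ 0.5977 -0.3787  0.037 ]
stone [ 0.6101 -0.4346  0.037 ]
stone [ 0.4389 -0.4628  0.037 ]
stone [ 0.4273 -0.406   0.037 ]
[0.50042561 0.46032535 0.        ]
```

```bash
cat >> h.py <<'E'
def go(p,rpy,T=None):
    "tool-frame shift+turn from present (or T) to target"
    T=tool() if T is None else T
    Rm=R.from_euler("xyz",rpy,degrees=True).as_matrix() if np.ndim(rpy)==1 else rpy
    d=T[:3,:3].T@(np.array(p)-T[:3,3]); w=R.from_matrix(T[:3,:3].T@Rm).as_rotvec(degrees=True)
    print("shift",np.round(d,4),"turn",np.round(w,2))
def st():
    s=r.state(); print("t",round(s["time"],2),"p",np.round(s["ee_pos"],4),"rpy",np.round(s["tcp_rot"],2),"F",np.round(s["ft_force"],2),"gap",round(s["finger_gap"],4),"j",np.round(s["joint_positions"],1))
E
python3 - <<'E'
from h import *
st(); go([.427,-.189,.13],[-90,0,1]); go([.427,-.189,.13],[-90,0,-75])
E
```

```text
t 0.2 p [ 0.1423 -0.5311  0.2384] rpy [-9.005e+01  1.000e-02 -1.650e+02] F [ 0.32  0.05 -0.99] gap 0.088 j [-87.3  21.8  74.4   0.   83.9 -12.3]
shift [-0.3635  0.1087 -0.2567] turn [-1.00e-02 -1.66e+02 -7.00e-02]
shift [-0.3635  0.1087 -0.2567] turn [ 3.e-02 -9.e+01 -5.e-02]
```

Call:
servo_tool(moves=[-0.3635,0.1087,-0.2567,0,-83,0,-1,-0.3635,0.1087,-0.2567,0,-83,0,-1,-0.3635,0.1087,-0.2567,0,-83,0,-1,-0.3635,0.1087,-0.2567,0,-83,0,-1,-0.3635,0.1087,-0.2567,0,-83,0,-1,-0.3635,0.1087,-0.2567,0,-83,0,-1,-0.3635,0.1087,-0.2567,0,-83,0,-1,-0.3635,0.1087,-0.2567,0,-83,0,-1,-0.3635,0.1087,-0.2567,0,-83,0,-1,-0.3635,0.1087,-0.2567,0,-83,0,-1])

```text
time: 1.2
ee_pos: [0.4285, -0.1851, 0.1288]
tcp_rot: [-90.1, 0.2, -81.4]
ft_force: [-0.6, -0.7, 0.7]
finger_gap: 0.0882
```

Run:
```python
from h import *
st(); go([.427,-.189,.13],[-90,0,1])
```

```text
t 1.2 p [ 0.4285 -0.1851  0.1288] rpy [-90.05   0.17 -81.41] F [-0.57 -0.68  0.66] gap 0.0882 j [-38.   20.6  97.    0.1  62.5 -46.6]
shift [ 0.0037 -0.0012 -0.0021] turn [-8.000e-02 -8.241e+01 -1.800e-01]
```

Call:
servo_tool(moves=[0.0037,-0.0012,-0.0021,0,-82.4,0,-1,0.0037,-0.0012,-0.0021,0,-82.4,0,-1,0.0037,-0.0012,-0.0021,0,-82.4,0,-1,0.0037,-0.0012,-0.0021,0,-82.4,0,-1,0.0037,-0.0012,-0.0021,0,-82.4,0,-1,0.0037,-0.0012,-0.0021,0,-82.4,0,-1,0.0037,-0.0012,-0.0021,0,-82.4,0,-1,0.0037,-0.0012,-0.0021,0,-82.4,0,-1,0.0037,-0.0012,-0.0021,0,-82.4,0,-1,0.0037,-0.0012,-0.0021,0,-82.4,0,-1])

```text
time: 2.2
ee_pos: [0.4269, -0.189, 0.1299]
tcp_rot: [-89.8, 0.1, 1.3]
ft_force: [-0.0, 0.3, -0.7]
finger_gap: 0.088
```

Run:
```python
from h import *
st(); go([.427,-.189,.004],[-90,0,1]); s,W=snap("wrist","w1")
for p in[(.4985,-.1876,.024),(.335,-.1906,.013),(.427,-.189,.024)]: print(proj(s,p,W))
```

```text
t 2.2 p [ 0.4269 -0.189   0.1299] rpy [-89.83   0.09   1.31] F [-0.02  0.33 -0.7 ] gap 0.088 j [-3.850e+01  2.060e+01  9.690e+01  1.000e-01  6.280e+01 -1.298e+02]
shift [ 0.0002  0.1259 -0.0004] turn [-0.17  0.31 -0.09]
[319.22048293 267.74545841]
[320.13505022  73.73931579]
[319.49786005 190.69729552]
```

View pics/w1.png

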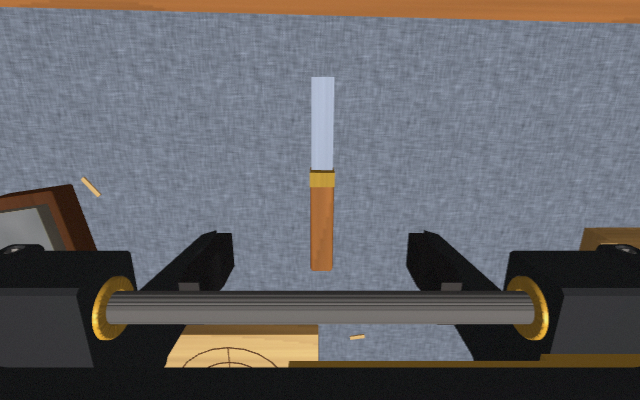

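Call:
servo_tool(moves=[0,0.04,0.001,0,0,0,-0.5,0,0.08,0.001,0,0,0,-0.5,0,0.11,0.001,0,0,0,-0.5,0,0.12,0.001,0,0,0,-0.3,0,0.1255,0.001,0,0,0,0,0,0.1255,0.001,0,0,0,0.3,0,0.1255,0.001,0,0,0,1,0,0.1255,0.001,0,0,0,1,0,0.1255,0.001,0,0,0,1,0,0.1255,0.001,0,0,0,1], force=60)

```text
time: 3.25
ee_pos: [0.427, -0.1878, 0.0052]
tcp_rot: [-89.9, 0.0, 1.5]
ft_force: [-0.3, 1.3, 6.7]
finger_gap: 0.0196
```

Run:
```python
from h import *
st(); go([.5577,-.0729,.10],[-90,0,-88.65])
```

```text
t 3.25 p [ 0.427  -0.1878  0.0052] rpy [-8.988e+01  2.000e-02  1.510e+00] F [-0.26  1.32  6.73] gap 0.0196 j [-3.840e+01  3.260e+01  1.047e+02  1.000e-01  4.290e+01 -1.300e+02]
shift [ 0.1337 -0.0947  0.1116] turn [-8.000e-02  9.016e+01 -1.100e-01]
```

Call:
servo_tool(moves=[0,-0.04,0,0,0,0,1,0.02,-0.09,0.02,0,8,0,1,0.05,-0.0947,0.04,0,16,0,1,0.08,-0.0947,0.07,0,24,0,1,0.11,-0.0947,0.09,0,33,0,1,0.13,-0.0947,0.11,0,41,0,1,0.1337,-0.0947,0.1116,0,50,0,1,0.1337,-0.0947,0.1116,0,58,0,1,0.1337,-0.0947,0.1116,0,67,0,1,0.1337,-0.0947,0.1116,0,75,0,1])

```text
time: 4.25
ee_pos: [0.5576, -0.0727, 0.1]
tcp_rot: [-90.0, 0.1, -73.8]
ft_force: [-0.1, -0.9, -1.2]
finger_gap: 0.0191
```

Run:
```python
from h import *
st(); go([.5577,-.0729,.0345],[-90,0,-88.65])
```

```text
t 4.25 p [ 0.5576 -0.0727  0.1   ] rpy [-90.02   0.14 -73.83] F [-0.06 -0.95 -1.21] gap 0.0191 j [-19.5  30.9  84.1   0.1  65.2 -35.8]
shift [0.0004 0.0655 0.0001] turn [ 0.03 14.82 -0.13]
```

Call:
servo_tool(moves=[0,0,0,0,8,0,1,0,0.02,0,0,14.8,0,1,0,0.05,0,0,14.8,0,1,0,0.065,0,0,14.8,0,1,0,0.0655,0,0,14.8,0,1,0,0.0655,0,0,14.8,0,1,0,0.0655,0,0,14.8,0,1,0,0.0655,0,0,14.8,0,1,0,0.0655,0,0,14.8,0,1,0,0.0655,0,0,14.8,0,1])

```text
time: 5.25
ee_pos: [0.5576, -0.0726, 0.0349]
tcp_rot: [-90.0, 0.1, -88.6]
ft_force: [-0.2, -0.8, -1.7]
finger_gap: 0.0196
```

Run:
```python
from h import *
st()
T=tool()
s,W=snap("wrist","w2"); s2,_=snap("side","s2"); s3,_=snap("top","t2")
tip=T[:3,3]-.0935*T[:3,0]-.0068*T[:3,1]; print("tip exp",tip)
slot=np.array([.5547,.0526,.04]); 
print("wrist",proj(s,tip,W),proj(s,slot,W)); print("side",proj(s2,tip),proj(s2,slot)); print("top",proj(s3,tip))
u,v=proj(s2,tip).astype(int); 
cv2.imwrite("pics/s2c.png",cv2.resize(s2["frame"][v-50:v+50,u-60:u+60],None,fx=5,fy=5,interpolation=2))
u,v=proj(s3,tip).astype(int); print(u,v)
cv2.imwrite("pics/t2c.png",cv2.resize(s3["frame"][v-50:v+50,u-60:u+60],None,fx=5,fy=5,interpolation=2))
```

```text
t 5.25 p [ 0.5576 -0.0726  0.0349] rpy [-90.02   0.12 -88.63] F [-0.23 -0.77 -1.67] gap 0.0196 j [-19.5  35.9  87.7   0.1  56.4 -21. ]
tip exp [0.55539662 0.02085999 0.04184356]
wrist [317.6960603   45.93058898] [317.77563279 -43.39204506]
side [314.84827923 215.00607643] [310.15167648 220.90621882]
top [318.89393864 201.22244649]
318 201
```

View pics/w2.png

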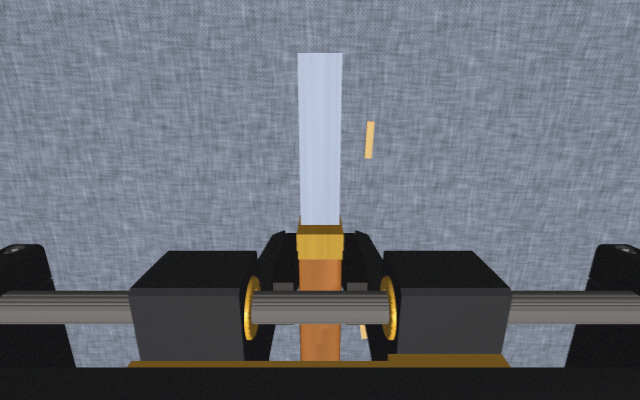

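View pics/s2c.png

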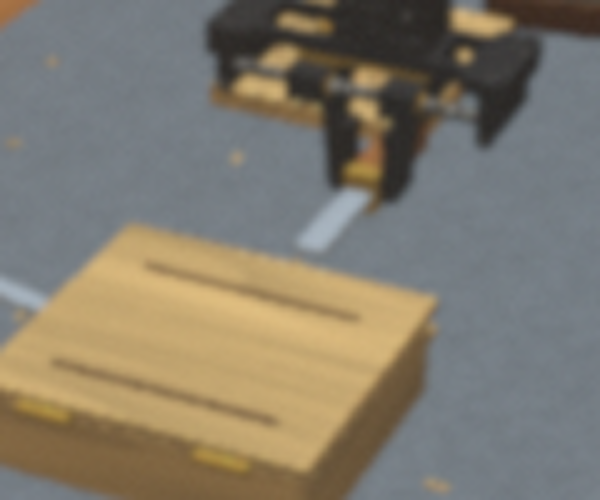

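View pics/t2c.png

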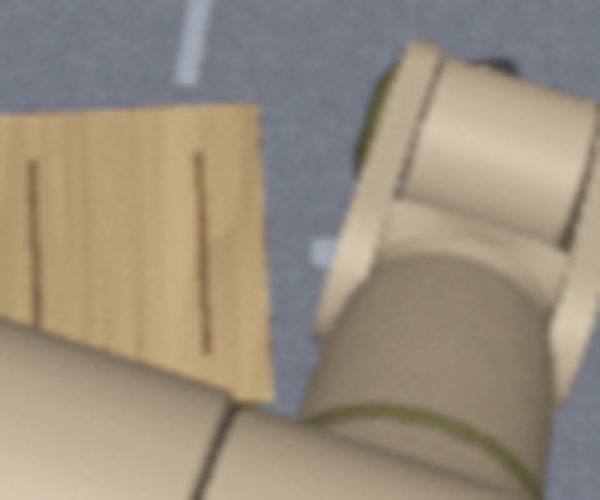

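Call:
servo_tool(moves=[0,0.0015,0,0,0,0,1,-0.008,0.0015,0,0,0,0,1,-0.016,0.0015,0,0,0,0,1,-0.022,0.0015,0,0,0,0,1,-0.026,0.0015,0,0,0,0,1,-0.03,0.0015,0,0,0,0,1,-0.033,0.0015,0,0,0,0,1,-0.035,0.0015,0,0,0,0,1,-0.037,0.0015,0,0,0,0,1,-0.037,0.0015,0,0,0,0,1])

```text
time: 6.4
ee_pos: [0.5566, -0.0354, 0.0332]
tcp_rot: [-90.0, 0.1, -88.6]
ft_force: [0.3, -0.5, -1.0]
finger_gap: 0.0196
```

Run:
```python
from h import *
st()
T=tool()
s2,_=snap("side","s3")
tip=T[:3,3]-.092*T[:3,0]-.0068*T[:3,1]; print("tip exp",tip)
u,v=proj(s2,tip).astype(int); 
cv2.imwrite("pics/s3c.png",cv2.resize(s2["frame"][v-50:v+50,u-60:u+60],None,fx=5,fy=5,interpolation=2))
```

```text
t 6.4 p [ 0.5566 -0.0354  0.0332] rpy [-90.04   0.12 -88.62] F [ 0.25 -0.47 -0.97] gap 0.0196 j [-15.9  35.7  88.6   0.1  55.8 -17.3]
tip exp [0.55443364 0.05652339 0.04017392]
```

View pics/s3c.png

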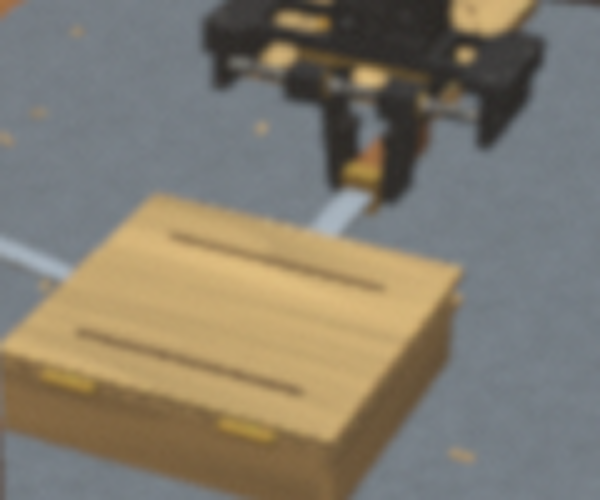

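```bash
cat > lid.py <<'E'
from h import *
import sys
yaw=1.35; c,sn=np.cos(np.radians(yaw)),np.sin(np.radians(yaw))
ex=np.array([c,sn,0]); ey=np.array([-sn,c,0]); ez=np.array([0,0,1.])
lidc=np.array([.55276,.13264,0]); hinge=lidc+.087*ey+.045*ez
xoff=None
def pose(th,T0,r0=.163,r1=.140,k=.5,toff=0):
    rr=r0+(r1-r0)*min(th/90,1); t=np.radians(th); ph=np.radians(k*th)
    tip=-rr*np.cos(t)*ey+rr*np.sin(t)*ez   # underside contact
    n=np.sin(t)*ey*-1-np.cos(t)*ez; 
    n=np.array(-np.cos(t)*ez+np.sin(t)*-ey)  # below underside
    bd=np.cos(ph)*ey+np.sin(ph)*ez; ap=np.sin(ph)*ey-np.cos(ph)*ez
    tipc=hinge+tip+.0015*ap+toff*n
    p=tipc-.092*bd+.0068*ap
    p=p-ex*(ex@(p-T0[:3,3]))
    Rm=np.column_stack([-bd,ap,ex]); return p,Rm
T=tool(); st()
rel=tool()
p=T[:3,3]-.092*T[:3,0]-.0068*T[:3,1]-hinge
print("tip in case y,z rel hinge",p@ey,p@ez)
a,b=float(sys.argv[1]),float(sys.argv[2])
for i in range(1,11):
    th=a+(b-a)*min(i/9,1); P,Rm=pose(th,T)
    d=T[:3,:3].T@(P-T[:3,3]); w=R.from_matrix(T[:3,:3].T@Rm).as_rotvec(degrees=True)
    print(round(th,1),np.round(d,4),np.round(w,2),np.round(P,3))
E
python3 lid.py 0 24
```

```text
t 6.45 p [ 0.5567 -0.0356  0.0331] rpy [-90.04   0.12 -88.63] F [ 0.48  0.63 -0.65] gap 0.0198 j [-15.9  35.7  88.6   0.1  55.8 -17.3]
tip in case y,z rel hinge -0.16330557302425272 -0.004868063959489889
2.7 [-0.0014 -0.009  -0.    ] [0.04 0.02 1.21] [ 0.557 -0.034  0.042]
5.3 [-0.0029 -0.0143 -0.    ] [0.04 0.02 2.54] [ 0.557 -0.033  0.047]
8.0 [-0.0047 -0.0196 -0.    ] [0.04 0.02 3.88] [ 0.557 -0.031  0.053]
10.7 [-0.007  -0.0247 -0.    ] [0.04 0.02 5.21] [ 0.556 -0.029  0.058]
13.3 [-0.0096 -0.0297 -0.    ] [0.05 0.02 6.54] [ 0.556 -0.026  0.063]
16.0 [-0.0127 -0.0346 -0.    ] [0.05 0.02 7.88] [ 0.556 -0.023  0.068]
18.7 [-0.016  -0.0394 -0.    ] [0.05 0.02 9.21] [ 0.556 -0.02   0.073]
21.3 [-0.0198 -0.044  -0.    ] [ 0.05  0.02 10.54] [ 0.556 -0.016  0.077]
24.0 [-0.0238 -0.0484 -0.    ] [ 0.05  0.02 11.88] [ 0.556 -0.012  0.082]
24.0 [-0.0238 -0.0484 -0.    ] [ 0.05  0.02 11.88] [ 0.556 -0.012  0.082]
```

Call:
servo_tool(moves=[-0.001,-0.005,0,0,0,0.6,1,-0.0015,-0.009,0,0,0,1.2,1,-0.003,-0.0145,0,0,0,2.5,1,-0.005,-0.02,0,0,0,3.9,1,-0.007,-0.025,0,0,0,5.2,1,-0.0095,-0.03,0,0,0,6.5,1,-0.0127,-0.0346,0,0,0,7.9,1,-0.016,-0.0394,0,0,0,9.2,1,-0.02,-0.044,0,0,0,10.5,1,-0.024,-0.0485,0,0,0,11.9,1])

```text
time: 7.45
ee_pos: [0.5562, -0.0114, 0.0821]
tcp_rot: [-90.0, 12.1, -88.6]
ft_force: [0.3, -2.0, -2.4]
finger_gap: 0.0197
```

```bash
python3 lid.py 24 48
python3 - <<'E'
from h import *
s2,_=snap("side","s4")
cv2.imwrite("pics/s4c.png",cv2.resize(s2["frame"][130:290,210:410],None,fx=4,fy=3.75,interpolation=2))
E
```

```text
t 7.45 p [ 0.5562 -0.0114  0.0821] rpy [-90.03  12.13 -88.63] F [ 0.32 -2.03 -2.35] gap 0.0197 j [-18.6  32.5  85.7  12.4  66.5 -25.4]
tip in case y,z rel hinge -0.14253456013134858 0.06311346147595406
26.7 [-0.0046 -0.0028 -0.    ] [0.04 0.02 1.2 ] [ 0.556 -0.007  0.086]
29.3 [-0.01   -0.0057 -0.    ] [0.04 0.02 2.54] [ 0.556 -0.003  0.09 ]
32.0 [-0.0157 -0.0085 -0.    ] [0.04 0.02 3.87] [0.556 0.002 0.094]
34.7 [-0.0217 -0.0109  0.    ] [0.04 0.02 5.2 ] [0.556 0.008 0.097]
37.3 [-0.0279 -0.0131  0.    ] [0.04 0.02 6.54] [0.556 0.013 0.101]
40.0 [-0.0343 -0.0149  0.    ] [0.04 0.02 7.87] [0.555 0.019 0.104]
42.7 [-0.0409 -0.0165  0.    ] [0.04 0.02 9.2 ] [0.555 0.025 0.107]
45.3 [-0.0477 -0.0178  0.    ] [ 0.04  0.02 10.54] [0.555 0.032 0.11 ]
48.0 [-0.0547 -0.0188  0.    ] [ 0.04  0.02 11.87] [0.555 0.038 0.112]
48.0 [-0.0547 -0.0188  0.    ] [ 0.04  0.02 11.87] [0.555 0.038 0.112]
```

View pics/s4c.png

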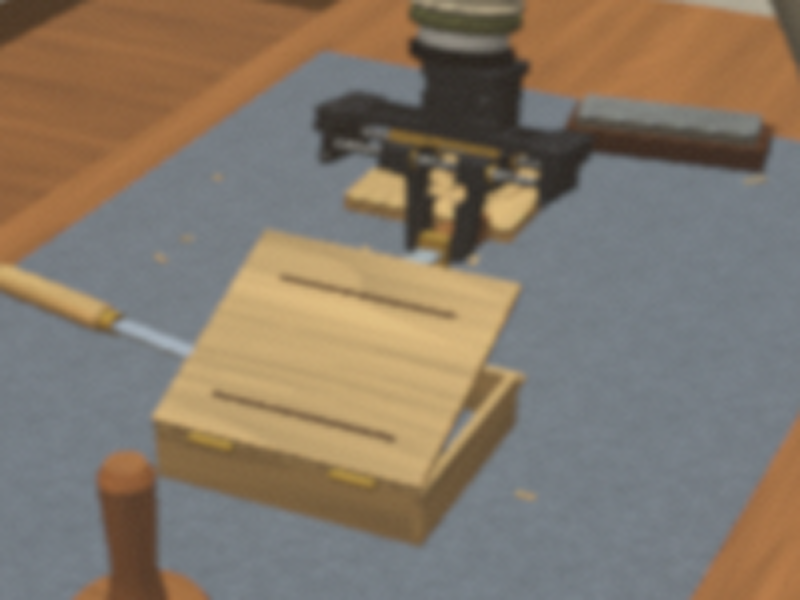

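The lid is up about 24° on the blade, and the forces are small (about 3 N). I'll continue.

Call:
servo_tool(moves=[-0.0046,-0.003,0,0,0,1.2,1,-0.01,-0.006,0,0,0,2.5,1,-0.0157,-0.0085,0,0,0,3.9,1,-0.0217,-0.011,0,0,0,5.2,1,-0.028,-0.013,0,0,0,6.5,1,-0.0343,-0.015,0,0,0,7.9,1,-0.041,-0.0165,0,0,0,9.2,1,-0.0477,-0.0178,0,0,0,10.5,1,-0.0547,-0.0188,0,0,0,11.9,1,-0.0547,-0.0188,0,0,0,11.9,1])

```text
time: 8.5
ee_pos: [0.555, 0.0391, 0.1128]
tcp_rot: [-90.0, 24.2, -88.6]
ft_force: [-0.9, -0.3, -1.4]
finger_gap: 0.0196
```

```bash
python3 lid.py 48 72
```

```text
t 8.5 p [0.555  0.0391 0.1128] rpy [-90.01  24.21 -88.61] F [-0.87 -0.29 -1.44] gap 0.0196 j [-18.6  31.4  84.9  23.7  73.8 -28.7]
tip in case y,z rel hinge -0.09945190162407659 0.11171234171880488
50.7 [-0.0059  0.0011  0.    ] [0.02 0.04 1.12] [0.555 0.045 0.114]
53.3 [-0.0131  0.0023  0.    ] [0.02 0.04 2.46] [0.555 0.052 0.116]
56.0 [-0.0204  0.0037  0.    ] [0.03 0.03 3.79] [0.555 0.059 0.118]
58.7 [-0.0276  0.0055  0.    ] [0.03 0.03 5.12] [0.554 0.067 0.119]
61.3 [-0.035   0.0076  0.    ] [0.03 0.03 6.46] [0.554 0.074 0.12 ]
64.0 [-0.0423  0.01    0.    ] [0.03 0.03 7.79] [0.554 0.082 0.121]
66.7 [-0.0496  0.0127  0.    ] [0.03 0.03 9.12] [0.554 0.09  0.122]
69.3 [-0.0569  0.0157  0.    ] [ 0.03  0.03 10.46] [0.554 0.097 0.122]
72.0 [-0.0642  0.019   0.    ] [ 0.03  0.03 11.79] [0.553 0.105 0.122]
72.0 [-0.0642  0.019   0.    ] [ 0.03  0.03 11.79] [0.553 0.105 0.122]
```

Call:
servo_tool(moves=[-0.006,0.001,0,0,0,1.1,1,-0.0131,0.0023,0,0,0,2.5,1,-0.0204,0.0037,0,0,0,3.8,1,-0.0276,0.0055,0,0,0,5.1,1,-0.035,0.0076,0,0,0,6.5,1,-0.0423,0.01,0,0,0,7.8,1,-0.0496,0.0127,0,0,0,9.1,1,-0.0569,0.0157,0,0,0,10.5,1,-0.0642,0.019,0,0,0,11.8,1,-0.0642,0.019,0,0,0,11.8,1])

```text
time: 9.5
ee_pos: [0.5531, 0.1063, 0.1215]
tcp_rot: [-90.1, 36.1, -88.6]
ft_force: [0.5, 1.2, 0.2]
finger_gap: 0.0192
```

```bash
python3 lid.py 72 92;  python3 - <<'E'
from h import *
s2,_=snap("side","s5")
cv2.imwrite("pics/s5c.png",cv2.resize(s2["frame"][110:290,210:410],None,fx=4,fy=3.3,interpolation=2))
E
```

```text
t 9.5 p [0.5531 0.1063 0.1215] rpy [-90.08  36.11 -88.62] F [0.48 1.23 0.15] gap 0.0192 j [-16.4  32.5  86.4  35.2  76.6 -30.9]
tip in case y,z rel hinge -0.04299473213069472 0.1362137254442644
74.2 [-0.0047  0.0034  0.    ] [0.1  0.02 1.  ] [0.553 0.112 0.121]
76.4 [-0.0099  0.0078  0.    ] [0.1  0.02 2.11] [0.553 0.119 0.121]
78.7 [-0.015   0.0123  0.    ] [0.1  0.02 3.22] [0.553 0.126 0.12 ]
80.9 [-0.02   0.017  0.   ] [0.1  0.02 4.34] [0.552 0.132 0.12 ]
83.1 [-0.0249  0.0219  0.    ] [0.1  0.02 5.45] [0.552 0.139 0.118]
85.3 [-0.0297  0.0269  0.0001] [0.1  0.02 6.56] [0.552 0.146 0.117]
87.6 [-0.0343  0.032   0.0001] [0.1  0.02 7.67] [0.552 0.153 0.116]
89.8 [-0.0389  0.0374  0.0001] [0.1  0.01 8.78] [0.552 0.16  0.114]
92.0 [-0.0437  0.0424  0.0001] [0.1  0.01 9.89] [0.552 0.167 0.113]
92.0 [-0.0437  0.0424  0.0001] [0.1  0.01 9.89] [0.552 0.167 0.113]
```

View pics/s5c.png

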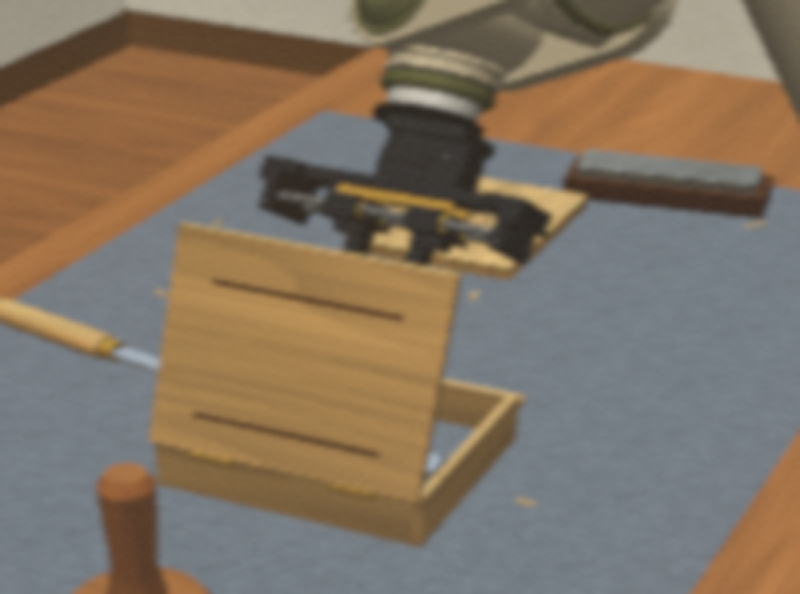

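Call:
servo_tool(moves=[-0.0055,0.004,0,0,0,1.1,1,-0.011,0.009,0,0,0,2.4,1,-0.017,0.0142,0,0,0,3.7,1,-0.0227,0.0197,0,0,0,4.9,1,-0.0283,0.0254,0,0,0,6.2,1,-0.0337,0.0313,0,0,0,7.5,1,-0.0389,0.0374,0,0,0,8.8,1,-0.0437,0.0424,0,0,0,9.9,1,-0.049,0.049,0,0,0,11.3,1,-0.049,0.049,0,0,0,11.3,1])

```text
time: 10.55
ee_pos: [0.5509, 0.1752, 0.1101]
tcp_rot: [-90.2, 47.4, -88.7]
ft_force: [-0.5, 0.7, -0.5]
finger_gap: 0.0198
```

```bash
python3 lid.py 95 95|head -3;  python3 - <<'E'
from h import *
s2,_=snap("side","s6")
cv2.imwrite("pics/s6c.png",cv2.resize(s2["frame"][110:290,210:410],None,fx=4,fy=3.3,interpolation=2))
E
```

```text
t 10.55 p [0.5509 0.1752 0.1101] rpy [-90.21  47.44 -88.69] F [-0.51  0.68 -0.52] gap 0.0198 j [-13.1  36.   89.1  47.1  76.4 -35.2]
tip in case y,z rel hinge 0.012855121679055096 0.1374911281455462
95.0 [-0.001  -0.0002 -0.    ] [ 0.18 -0.03  0.06] [0.551 0.176 0.111]
```

View pics/s6c.png

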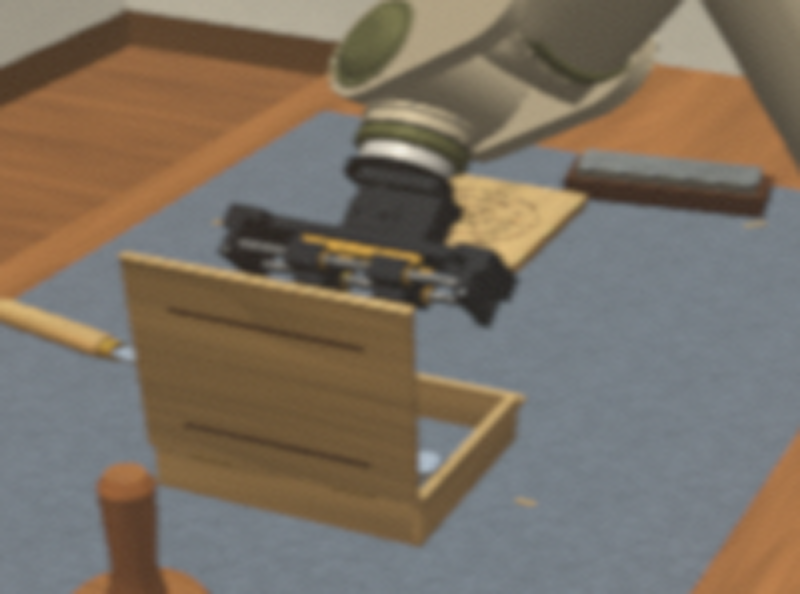

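Run:
```python
from h import *
T=tool(); f=[-90,0,-88.65]
for p in ([.551,.05,.125],[.42,-.13,.10]): go(p,f)
snap("top","t7")
```

```text
shift [ 0.0737 -0.1017 -0.0033] turn [  0.15   0.06 -47.37]
shift [ 0.2119 -0.2145 -0.1388] turn [  0.15   0.06 -47.37]
```

View pics/t7.png

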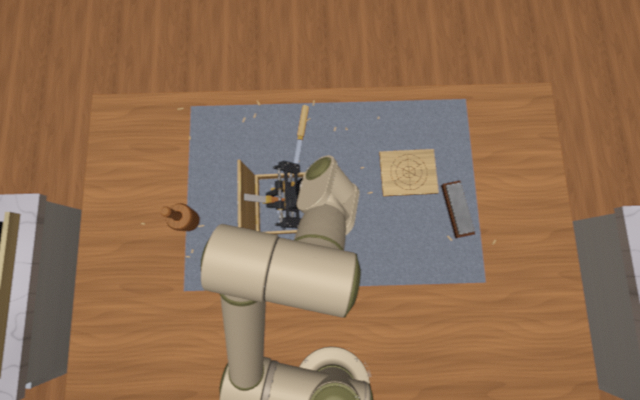

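Call:
servo_tool(moves=[0.025,-0.034,-0.001,0,0,0,1,0.05,-0.068,-0.002,0,0,0,1,0.0737,-0.1017,-0.0033,0,0,-8,1,0.1,-0.125,-0.02,0,0,-16,1,0.125,-0.148,-0.045,0,0,-24,1,0.15,-0.17,-0.07,0,0,-32,1,0.18,-0.19,-0.1,0,0,-40,1,0.2,-0.205,-0.12,0,0,-47.4,1,0.2119,-0.2145,-0.1388,0.15,0,-47.4,1,0.2119,-0.2145,-0.1388,0.15,0,-47.4,1])

```text
time: 11.65
ee_pos: [0.4186, -0.1307, 0.1004]
tcp_rot: [-90.0, -0.0, -88.7]
ft_force: [0.3, 0.7, -1.0]
finger_gap: 0.0192
```

Run:
```python
from h import *
st(); go([.42,-.13,.0055],[-90,0,-88.65]); s,W=snap("wrist","w7"); snap("top","t8")
```

```text
t 11.65 p [ 0.4186 -0.1307  0.1004] rpy [-9.000e+01 -3.000e-02 -8.871e+01] F [ 0.27  0.65 -1.  ] gap 0.0192 j [-32.9  20.7 103.4  -0.   55.8 -34.1]
shift [-0.0007  0.0949  0.0014] turn [-0.   -0.06  0.03]
```

View pics/w7.png

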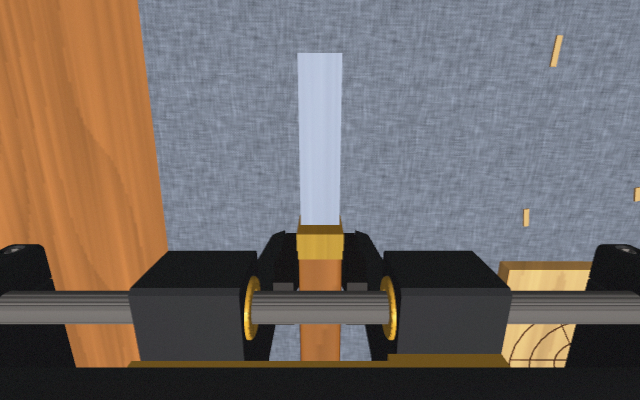

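View pics/t8.png

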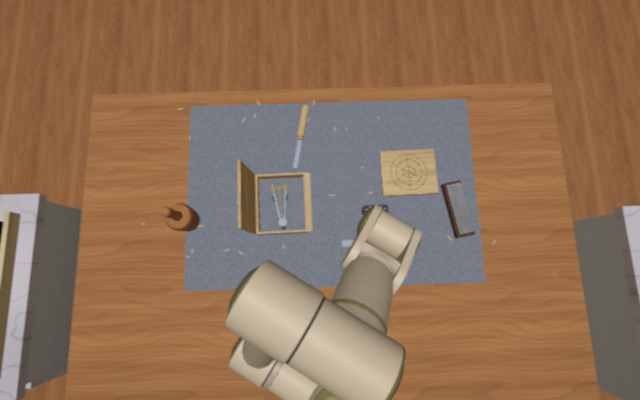

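Call:
servo_tool(moves=[0,0.04,0.001,0,0,0,1,0,0.07,0.001,0,0,0,1,0,0.085,0.001,0,0,0,1,0,0.091,0.001,0,0,0,1,0,0.0945,0.001,0,0,0,1,0,0.0948,0.001,0,0,0,1,0,0.0948,0.001,0,0,0,0.2,0,0.0948,0.001,0,0,0,0,0,0.0948,0.001,0,0,0,-0.2,0,0.0948,0.001,0,0,0,-0.2])

```text
time: 12.75
ee_pos: [0.4217, -0.1305, 0.0061]
tcp_rot: [-89.9, -0.1, -88.7]
ft_force: [0.0, -0.3, 0.3]
finger_gap: 0.0494
```

Run:
```python
from h import *
st(); s=load("top1")
f=cv2.imread("pics/t8.png"); cv2.imwrite("pics/t8c.png",cv2.resize(f[150:250,220:330],None,fx=6,fy=6,interpolation=cv2.INTER_CUBIC))
```

```text
t 12.75 p [ 0.4217 -0.1305  0.0061] rpy [-8.988e+01 -7.000e-02 -8.869e+01] F [ 0.   -0.34  0.35] gap 0.0494 j [-32.6  31.  108.7   0.   40.1 -34. ]
```

View pics/t8c.png

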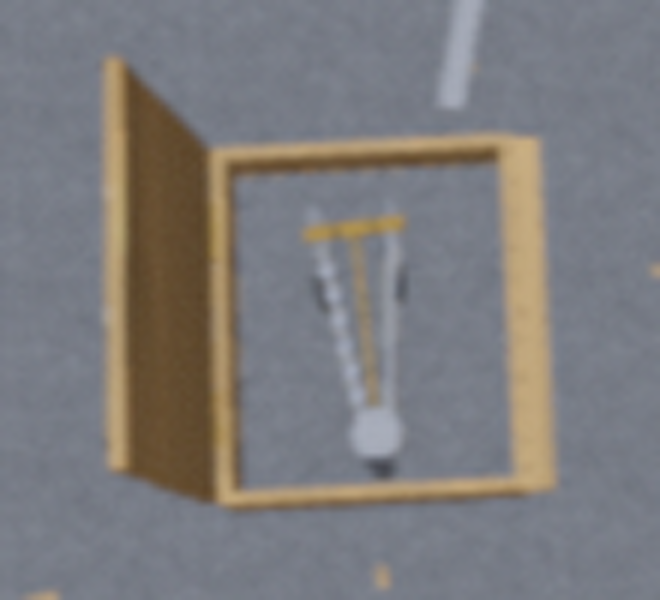

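Run:
```python
from h import *
s=load("t8")
def c(u,v,z): p=at(s,220+u/6,150+v/6,z); return np.round(p,4)
b=c(377,433,.016); pl=c(313,210,.012); pr=c(392,202,.012); gl=c(320,292,.026); gr=c(403,284,.026)
print(b,pl,pr,gl,gr, np.linalg.norm(pl-pr),np.linalg.norm((pl+pr)/2-b))
m=(pl+pr)/2; d=m-b; d/=np.linalg.norm(d); print("yaw",np.degrees(np.arctan2(d[1],d[0])),"grip",b+.08*d,(gl+gr)/2)
# lid top edge inner/outer
for q in [(107,57),(127,60),(127,468),(107,468)]: print(c(*q,.219))
go([.5,-.12,.22],[-90,0,-88])
```

```text
[0.4952 0.1382 0.016 ] [0.6192 0.1721 0.012 ] [0.6224 0.1289 0.012 ] [0.5708 0.1669 0.026 ] [0.5739 0.1224 0.026 ] 0.04331835638617884 0.1262642071214167
yaw 5.593137631660197 grip [0.57477916 0.14599318 0.01346563] [0.57235 0.14465 0.026  ]
[0.6462 0.2416 0.219 ]
[0.6445 0.2324 0.219 ]
[0.4573 0.2306 0.219 ]
[0.4575 0.2395 0.219 ]
shift [-0.0084 -0.2138  0.079 ] turn [-0.12 -0.69  0.07]
```

Run:
```python
from h import *
go([.573,.105,.17],[-90,0,-174.4])
```

```text
shift [-0.2317 -0.1639  0.157 ] turn [-1.500e-01  8.571e+01 -3.000e-02]
```

Call:
servo_tool(moves=[0,-0.04,0,0,0,0,-0.2,0,-0.09,0,0,0,0,-0.2,-0.02,-0.14,0.02,0,9,0,-0.86,-0.05,-0.1639,0.05,0,18,0,-0.86,-0.09,-0.1639,0.08,0,27,0,-0.86,-0.13,-0.1639,0.1,0,36,0,-0.86,-0.17,-0.1639,0.12,0,45,0,-0.86,-0.2,-0.1639,0.14,0,54,0,-0.86,-0.2317,-0.1639,0.157,0,63,0,-0.86,-0.2317,-0.1639,0.157,0,72,0,-0.86])

```text
time: 13.75
ee_pos: [0.574, 0.1088, 0.1696]
tcp_rot: [-89.9, 0.1, -153.2]
ft_force: [0.2, -0.8, 0.2]
finger_gap: 0.0819
```

Run:
```python
from h import *
st(); go([.573,.1055,.17],[-90,0,-174.4])
snap("top","t9");
```

```text
t 13.75 p [0.574  0.1088 0.1696] rpy [-8.9910e+01  1.3000e-01 -1.5318e+02] F [ 0.2  -0.81  0.22] gap 0.0819 j [-0.9 28.4 75.3 -0.  76.2 62.3]
shift [ 0.0024 -0.0004  0.0025] turn [-0.06 21.22 -0.14]
```

View pics/t9.png

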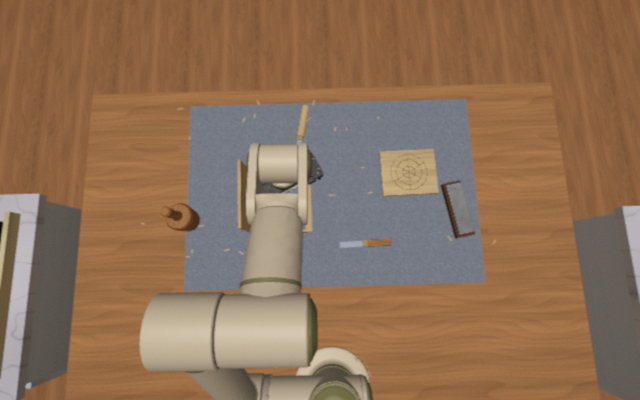

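Call:
servo_tool(moves=[0.0024,0,0.0025,0,8,0,-0.86,0.0024,0,0.0025,0,16,0,-0.86,0.0024,0,0.0025,0,21.2,0,-0.86,0.0024,0,0.0025,0,21.2,0,-0.86,0.0024,0,0.0025,0,21.2,0,-0.86,0.0024,0,0.0025,0,21.2,0,-0.86,0.0024,0,0.0025,0,21.2,0,-0.86,0.0024,0,0.0025,0,21.2,0,-0.86,0.0024,0,0.0025,0,21.2,0,-0.86,0.0024,0,0.0025,0,21.2,0,-0.86])

```text
time: 14.8
ee_pos: [0.5722, 0.1038, 0.1696]
tcp_rot: [-89.9, 0.1, -174.9]
ft_force: [-1.0, 0.2, 0.0]
finger_gap: 0.0819
```

Run:
```python
from h import *
st(); s,W=snap("wrist","w9"); print(proj(s,[.573,.1455,.02],W))
```

```text
t 14.8 p [0.5722 0.1038 0.1696] rpy [-8.9930e+01  1.0000e-01 -1.7486e+02] F [-1.    0.18  0.05] gap 0.0819 j [-1.4 28.1 75.7 -0.1 76.  83.5]
[276.11088669 175.817982  ]
```

View pics/w9.png

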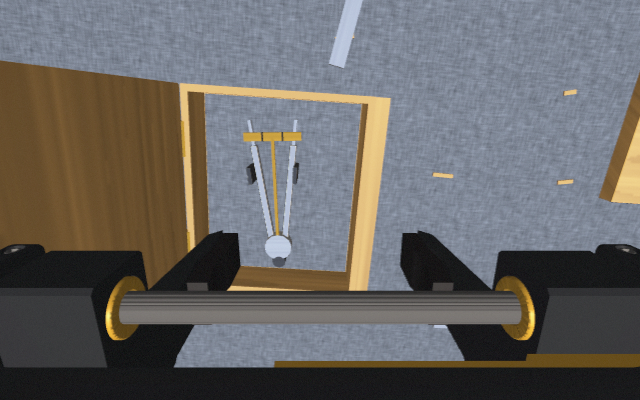

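Run:
```python
from h import *
s=load("w9")
g=[at(s,251,173,.02),at(s,296,172,.02)]; b=at(s,278,246,.018); p=[at(s,249.5,121,.014),at(s,295,120,.014)]
print(np.round(g,4),np.round(b,4),np.round(p,4))
m=(p[0]+p[1])/2; d=m-b; print(np.linalg.norm(p[0]-p[1]),np.linalg.norm(d),np.degrees(np.arctan2(d[1],d[0])),(g[0]+g[1])/2, b+.08*d/np.linalg.norm(d))
W=[at(s,205,93,.045),at(s,348,270,.045)];print(W)
Rm=R.from_rotvec([8*np.cos(np.radians(3)),8*np.sin(np.radians(3)),0],degrees=True)*R.from_euler("xyz",[-90,0,-177],degrees=True)
go([.573,.133,.06],Rm.as_matrix());go([.573,.133,.0165],Rm.as_matrix())
```

```text
[[0.5736 0.1696 0.02  ]
 [0.5784 0.1267 0.02  ]] [0.4986 0.1399 0.018 ] [[0.6217 0.1737 0.014 ]
 [0.6264 0.1314 0.014 ]]
0.04250421745004426 0.1262012511176542 5.742971705167209 [0.57602647 0.14816556 0.02      ] [0.57813595 0.14793806 0.01546437]
[array([0.64316215, 0.20408616, 0.045     ]), array([0.4925854, 0.0689326, 0.045    ])]
shift [-0.0032  0.1095 -0.0292] turn [-8.07  2.14  0.05]
shift [-0.0031  0.153  -0.0292] turn [-8.07  2.14  0.05]
```

Run:
```python
from h import *
Rm=R.from_rotvec([8*np.cos(np.radians(5.5)),8*np.sin(np.radians(5.5)),0],degrees=True)*R.from_euler("xyz",[-90,0,-174.5],degrees=True)
go([.576,.1345,.06],Rm.as_matrix());go([.576,.1345,.0165],Rm.as_matrix())
```

```text
shift [-0.0063  0.1095 -0.0304] turn [-8.07 -0.35 -0.13]
shift [-0.0062  0.153  -0.0304] turn [-8.07 -0.35 -0.13]
```

Call:
servo_tool(moves=[-0.003,0.01,-0.01,-4,0,0,-0.86,-0.006,0.03,-0.02,-8,0,0,-0.86,-0.006,0.06,-0.0304,-8,0,0,-0.86,-0.006,0.09,-0.0304,-8,-0.3,0,-0.86,-0.006,0.1095,-0.0304,-8,-0.3,0,-0.86,-0.006,0.12,-0.0304,-8,-0.3,0,-0.86,-0.006,0.13,-0.0304,-8,-0.3,0,-0.86,-0.006,0.13,-0.0304,-8,-0.3,0,-0.86,-0.006,0.13,-0.0304,-8,-0.3,0,-0.86,-0.006,0.13,-0.0304,-8,-0.3,0,-0.86])

```text
time: 15.85
ee_pos: [0.5762, 0.1345, 0.0405]
tcp_rot: [-97.9, 0.2, -174.6]
ft_force: [0.3, 0.4, -1.1]
finger_gap: 0.0818
```

Run:
```python
from h import *
st(); s,W=snap("wrist","w10"); snap("side","s10")
Rm=R.from_rotvec([8*np.cos(np.radians(5.5)),8*np.sin(np.radians(5.5)),0],degrees=True)*R.from_euler("xyz",[-90,0,-174.5],degrees=True)
go([.576,.1345,.0165],Rm.as_matrix())
f=cv2.imread("pics/s10.png"); cv2.imwrite("pics/s10c.png",cv2.resize(f[110:290,210:410],None,fx=4,fy=3.3,interpolation=2))
```

```text
t 15.85 p [0.5762 0.1345 0.0405] rpy [ -97.92    0.22 -174.56] F [ 0.32  0.42 -1.09] gap 0.0818 j [-1.7 37.5 83.3  9.1 60.3 78.2]
shift [0.0002 0.0236 0.0032] turn [-0.08 -0.03 -0.21]
```

View pics/w10.png

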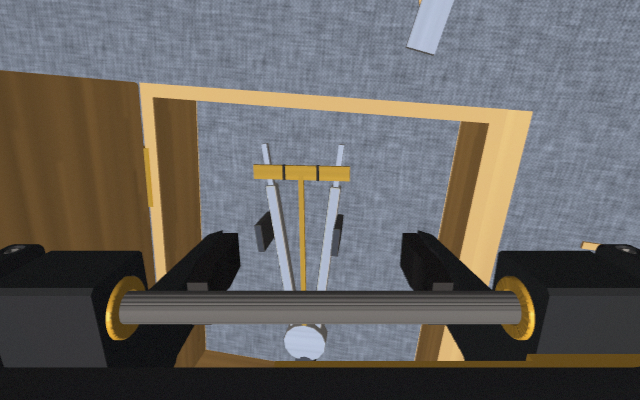

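View pics/s10c.png

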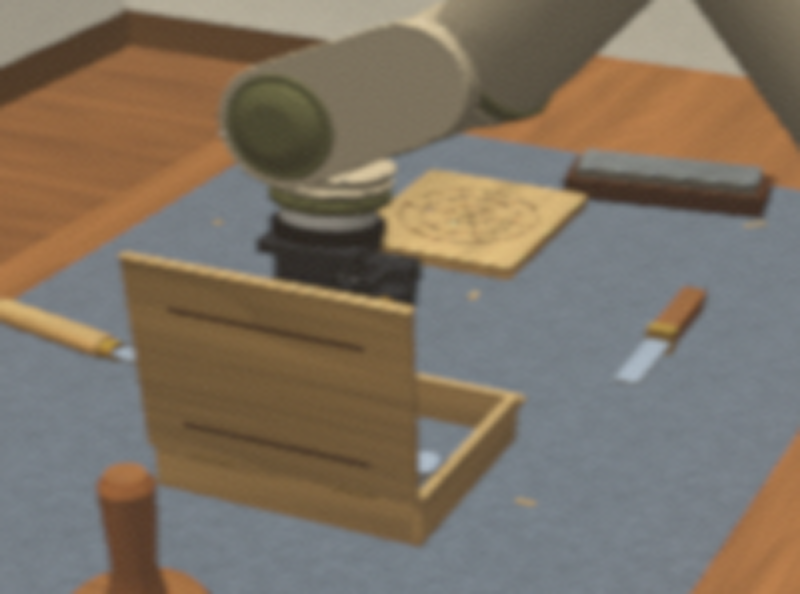

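```bash
python3 - <<'E'
from h import *
s=load("w10"); T=tool()
for n,u,v,z in[("L top outer far",273,210,.032),("L top outer near",257,221,.032),("L top near",258,240,.03),("R",342,216,.032),("R",340,254,.008),("bow",305,340,.018),("pl",265,145,.014),("pr",341,146,.014)]:
    p=at(s,u,v,z); print(n,np.round(p,4),np.round(T[:3,:3].T@(p-T[:3,3]),4))
E
python3 -c "
import cv2
f=cv2.imread('pics/w10.png');cv2.imwrite('pics/w10c.png',cv2.resize(f[140:300,220:380],None,fx=3.7,fy=3.7,interpolation=2))"
```

```text
L top outer far [0.5911 0.1622 0.032 ] [-0.0175  0.0119 -0.0248]
L top outer near [0.5835 0.1707 0.032 ] [-0.0108  0.0132 -0.0339]
L top near [0.5714 0.1703 0.03  ] [ 0.0013  0.0152 -0.0344]
R [0.593  0.1255 0.032 ] [-0.016   0.0068  0.0115]
R [0.5592 0.1245 0.008 ] [0.0179 0.0308 0.0126]
bow [0.4996 0.1399 0.018 ] [ 0.0757  0.0236 -0.0095]
pl [0.6221 0.1737 0.014 ] [-0.0494  0.031  -0.0307]
pr [0.6264 0.1312 0.014 ] [-0.0497  0.0251  0.0115]
```

View pics/w10c.png

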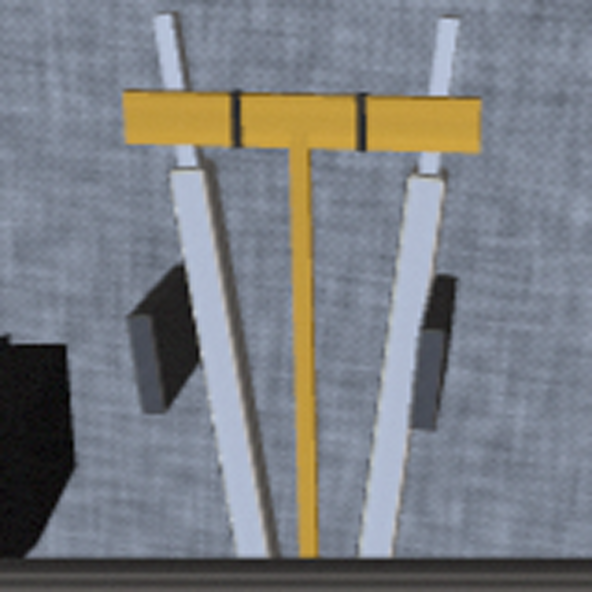

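Call:
servo_tool(moves=[0,0.008,0.001,0,0,0,-0.86,0,0.016,0.002,0,0,0,-0.86,0,0.022,0.003,0,0,0,-0.86,0,0.0236,0.0032,0,0,0,-0.86,0,0.0236,0.0032,0,0,0,-0.75,0,0.0236,0.0032,0,0,0,-0.65,0,0.0236,0.0032,0,0,0,-0.55,0,0.0236,0.0032,0,0,0,-0.45,0,0.0236,0.0032,0,0,0,-0.35,0,0.0236,0.0032,0,0,0,-0.25], force=5)

```text
time: 16.95
ee_pos: [0.5762, 0.1346, 0.0166]
tcp_rot: [-97.9, 0.2, -174.6]
ft_force: [-0.2, 0.4, 0.1]
finger_gap: 0.0558
```

Run:
```python
from h import *
st(); s,W=snap("wrist","w11")
go([.576,.112,.017],[-90,0,-174.5])
```

```text
t 16.95 p [0.5762 0.1346 0.0166] rpy [ -97.92    0.22 -174.56] F [-0.21  0.36  0.14] gap 0.0558 j [-1.7 39.4 84.4  9.4 57.3 77.7]
shift [ 0.0023 -0.0035  0.0222] turn [ 7.92 -0.05 -0.21]
```

View pics/w11.png

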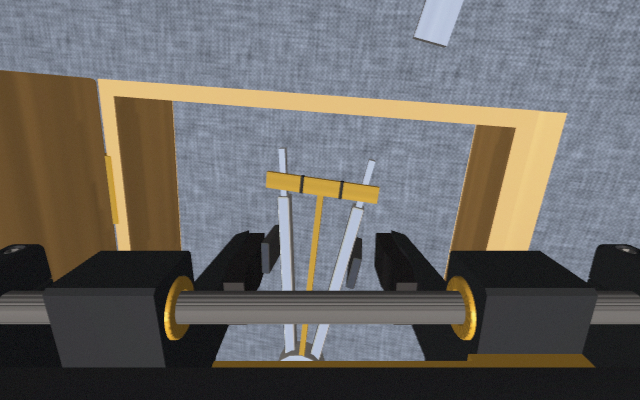

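Run:
```python
from h import *
go([.576,.119,.017],[-90,0,-176]);go([.576,.119,.009],[-90,0,-176])
```

```text
shift [ 0.0016 -0.0026  0.0153] turn [ 7.92  1.45 -0.11]
shift [0.0017 0.0054 0.0164] turn [ 7.92  1.45 -0.11]
```

Call:
servo_tool(moves=[0,0,0,0,0,0,-0.2,0,0,0,0,0,0,-0.15,0,0,0.003,0,0,0,-0.12,0,0,0.007,0,0,0,-0.1,0.0005,-0.001,0.011,1,0,0,-0.1,0.001,-0.002,0.014,3,0,0,-0.1,0.0016,-0.0026,0.0153,5,0.5,0,-0.1,0.0016,-0.0026,0.0153,7.9,1,0,-0.1,0.0016,0.0015,0.0158,7.9,1.4,0,-0.1,0.0016,0.0054,0.0164,7.9,1.4,0,-0.1])

```text
time: 18.0
ee_pos: [0.576, 0.1189, 0.0086]
tcp_rot: [-90.1, 0.1, -175.9]
ft_force: [-0.2, 0.3, -0.8]
finger_gap: 0.0485
```

Run:
```python
from h import *
st(); s,W=snap("wrist","w12")
```

```text
t 18.0 p [0.576  0.1189 0.0086] rpy [-9.0060e+01  1.0000e-01 -1.7594e+02] F [-0.16  0.32 -0.79] gap 0.0485 j [ 0.1 39.9 84.5  0.1 55.5 86. ]
```

View pics/w12.png

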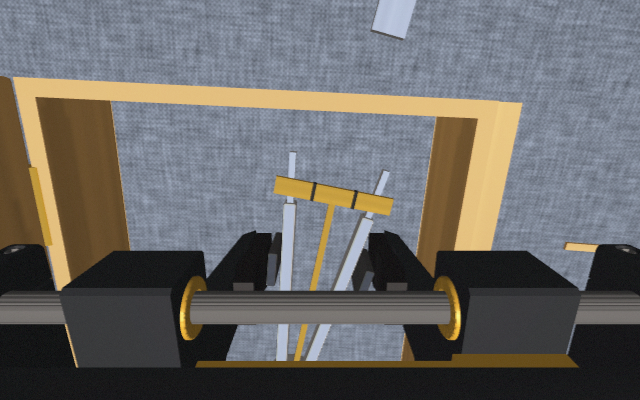

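Run:
```python
from h import *
s=load("w12"); T=tool()
a=at(s,276,186,.02);b=at(s,393,206,.02);print(np.round([a,b],4)); d=a-b; print(np.linalg.norm(d),"yaw from bar",np.degrees(np.arctan2(-d[0],d[1])))
pl=at(s,292,152,.014);pr=at(s,386,171,.014);d=pl-pr;print(pl,pr,np.linalg.norm(d),np.degrees(np.arctan2(-d[0],d[1])))
r1=at(s,331,210,.02);r2=at(s,299,355,.02);d=r1-r2;print(r1,r2,np.degrees(np.arctan2(d[1],d[0])))
y=np.radians(-6.0); e=np.array([np.cos(y),np.sin(y),0]); print("grip",(pl+pr)/2-.048*e)
s=load("w10")
for q in[(276-0,0)]:pass
a=at(s,253,172,.02);b=at(s,350,174,.02);d=a-b;print(np.linalg.norm(d),np.degrees(np.arctan2(-d[0],d[1])))
```

```text
[[0.6113 0.1407 0.02  ]
 [0.6057 0.0877 0.02  ]]
0.05327235530867537 yaw from bar -5.986681431590712
[0.62596805 0.13481963 0.014     ] [0.62034098 0.091602   0.014     ] 0.04358242153766818 -7.418364561857485
[0.6018448  0.11548825 0.02      ] [0.52072389 0.12568743 0.02      ] -7.166091287416015
grip [0.57541746 0.11822818 0.014     ]
0.05396630012049943 6.029786075384177
```

Call:
servo_tool(moves=[0,0,0,0,0,0,-0.2,0,0,0,0,3,0,-0.2,0,0,0,0,6,0,-0.2,0,0,0,0,9,0,-0.15,0,0,0,0,11,0,-0.1,0,0,0,0,11,0,0,0,0,0,0,11,0,0.1,0,0,0,0,11,0,0.18,0,0,0,0,11,0,0.18,0,0,0,0,11,0,0.18], force=12)

```text
time: 19.05
ee_pos: [0.5756, 0.1187, 0.0078]
tcp_rot: [-90.1, 0.0, 173.1]
ft_force: [0.1, 0.2, 0.5]
finger_gap: 0.0363
```

Run:
```python
from h import *
st(); s,W=snap("wrist","w13")
```

```text
t 19.05 p [0.5756 0.1187 0.0078] rpy [-9.0070e+01  1.0000e-02  1.7306e+02] F [0.08 0.15 0.53] gap 0.0363 j [ 0.1 40.  84.6  0.1 55.4 97. ]
```

View pics/w13.png

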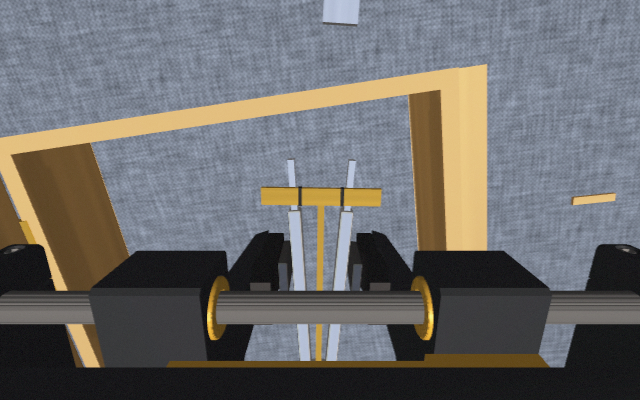

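Call:
servo_tool(moves=[0,-0.003,0,0,0,0,0.2,0,-0.008,0,0,0,0,0.2,0,-0.018,0,0,0,0,0.2,0,-0.032,0,0,0,0,0.2,0,-0.05,0,0,0,0,0.2,0,-0.07,0,0,0,0,0.2,0,-0.095,0,0,0,0,0.2,0,-0.12,0,0,0,0,0.2,0,-0.14,0,0,0,0,0.2,0,-0.152,0,0,0,0,0.2])

```text
time: 20.1
ee_pos: [0.5759, 0.1186, 0.1623]
tcp_rot: [-90.1, 0.2, 173.1]
ft_force: [-0.3, 0.8, -1.0]
finger_gap: 0.0353
```

Run:
```python
from h import *
st(); s,W=snap("wrist","w14"); go([.6145,-.2737,.165],[-90,0,173])
```

```text
t 20.1 p [0.5759 0.1186 0.1623] rpy [-90.1    0.18 173.06] F [-0.33  0.81 -0.99] gap 0.0353 j [ 0.1 29.1 75.3  0.1 75.4 97. ]
shift [-0.0852 -0.002   0.3848] turn [ 0.11  0.06 -0.29]
```

View pics/w14.png

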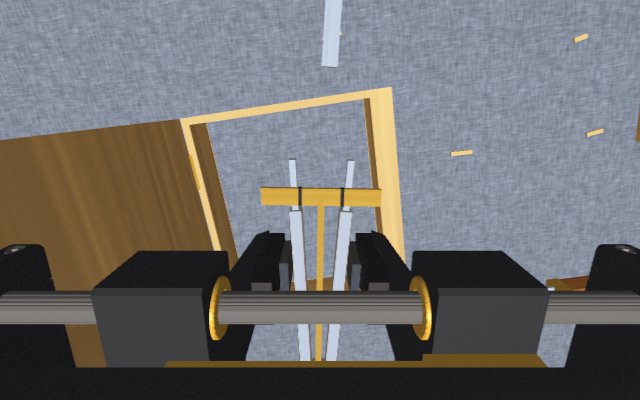

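Call:
servo_tool(moves=[-0.003,0,0.012,0,0,0,0.2,-0.009,0,0.04,0,0,0,0.2,-0.017,0,0.08,0,0,0,0.2,-0.026,0,0.12,0,0,0,0.2,-0.036,-0.001,0.165,0,0,0,0.2,-0.046,-0.001,0.21,0,0,0,0.2,-0.056,-0.002,0.255,0,0,0,0.2,-0.066,-0.002,0.3,0,0,0,0.2,-0.075,-0.002,0.34,0,0,0,0.2,-0.081,-0.002,0.366,0,0,0,0.2])

```text
time: 21.15
ee_pos: [0.6116, -0.2583, 0.1635]
tcp_rot: [-90.1, 0.2, 172.9]
ft_force: [0.0, 0.5, -0.8]
finger_gap: 0.0355
```

Run:
```python
from h import *
st(); go([.6145,-.2737,.165],[-90,0,173])
```

```text
t 21.15 p [ 0.6116 -0.2583  0.1635] rpy [-90.13   0.18 172.92] F [ 0.02  0.5  -0.78] gap 0.0355 j [-33.2  36.4  61.2   0.2  82.3  63.9]
shift [-0.0048 -0.0015  0.0149] turn [ 0.13 -0.08 -0.18]
```

Call:
servo_tool(moves=[-0.002,-0.001,0.007,0,0,0,0.2,-0.0048,-0.0015,0.0149,0,0,0,0.2,-0.0048,-0.0015,0.0149,0,0,0,0.22,-0.0048,-0.0015,0.0149,0,0,0,0.24,-0.0048,-0.0015,0.0149,0,0,0,0.26,-0.0048,-0.0015,0.0149,0,0,0,0.28,-0.0048,-0.0015,0.0149,0,0,0,0.29,-0.0048,-0.0015,0.0149,0,0,0,0.295,-0.0048,-0.0015,0.0149,0,0,0,0.295,-0.0048,-0.0015,0.0149,0,0,0,0.295], force=15)

```text
time: 22.15
ee_pos: [0.6145, -0.2737, 0.165]
tcp_rot: [-90.1, 0.2, 172.9]
ft_force: [-0.0, 0.6, -0.6]
finger_gap: 0.0311
```

Run:
```python
from h import *
st(); s,W=snap("wrist","w15")
f=s["frame"]; cv2.imwrite("pics/w15c.png",cv2.resize(f[130:260,240:400],None,fx=5,fy=4.6,interpolation=cv2.INTER_CUBIC))
snap("top","t15");snap("side","s15")
```

```text
t 22.15 p [ 0.6145 -0.2737  0.165 ] rpy [-90.13   0.18 172.92] F [-0.05  0.6  -0.56] gap 0.0311 j [-34.1  37.3  59.3   0.2  83.3  62.9]
```

View pics/w15c.png

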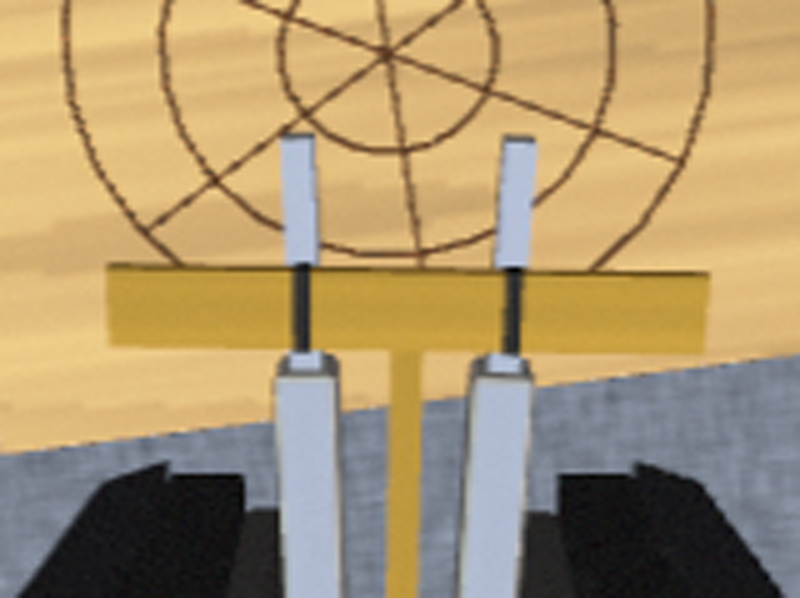

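View pics/s15.png

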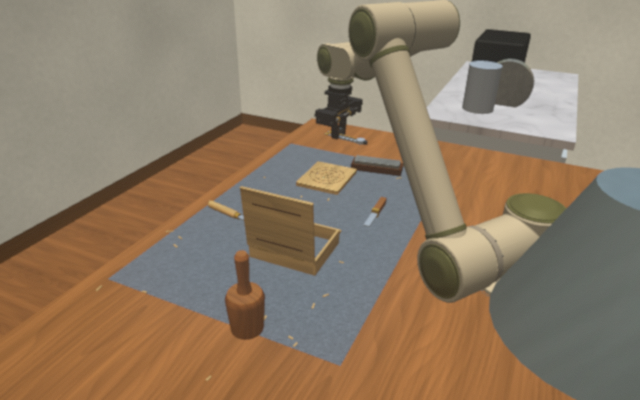

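View pics/t15.png

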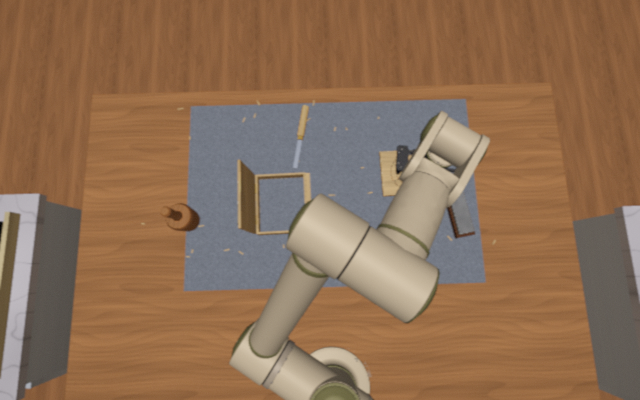

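Run:
```python
from h import *
s=load("w15"); T=tool()
print("rosette",at(s,240+387/5,130+52/4.6,.016))
z=T[2,3]+.0062
for dz in(-.003,0,.003):
    a=at(s,240+299/5,130+136/4.6,z+dz);b=at(s,240+518/5,130+136/4.6,z+dz);print(np.round(a,4),np.round(b,4),np.linalg.norm(a-b))
w=load("w13")
for n,L,Rr in(("w13",(291,160),(352,161)),("w14",(292.5,160),(350,161))):
    q=load(n); 
    zz={"w13":.014,"w14":.1623+.0062}[n]; print(n,np.linalg.norm(at(q,*L,zz)-at(q,*Rr,zz)))
print("points px rows now",130+136/4.6)
```

```text
rosette [ 0.65228032 -0.27578945  0.016     ]
[ 0.6624 -0.2704  0.1682] [ 0.66   -0.2903  0.1682] 0.020120370287650468
[ 0.6629 -0.2706  0.1712] [ 0.6605 -0.2902  0.1712] 0.01970120270799219
[ 0.6634 -0.2709  0.1742] [ 0.6611 -0.29    0.1742] 0.01928203512833394
w13 0.027433389919745414
w14 0.025884538560756797
points px rows now 159.56521739130434
```

Call:
servo_tool(moves=[0,0,0,0,0,0,0.295,0,0,0,0,0,0,0.295,0,0,0,0,0,0,0.295,0,0,0,0,0,0,0.295,0,0,0,0,0,0,0.295,0,0,0,0,0,0,0.295,0,0,0,0,0,0,0.295,0,0,0,0,0,0,0.295,0,0,0,0,0,0,0.295,0,0,0,0,0,0,0.295])

```text
time: 23.3
ee_pos: [0.6145, -0.2737, 0.165]
tcp_rot: [-90.1, 0.2, 172.9]
ft_force: [-0.1, 0.0, -0.9]
finger_gap: 0.031
```

Run:
```python
from h import *
st(); a=cv2.imread("pics/w15.png"); s,W=snap("wrist","w16"); print(np.abs(s["frame"][130:260,240:400].astype(int)-a[130:260,240:400]).mean())
print(r.hand_in())
```

```text
t 23.3 p [ 0.6145 -0.2737  0.165 ] rpy [-90.13   0.18 172.92] F [-0.07  0.04 -0.87] gap 0.031 j [-34.1  37.3  59.3   0.2  83.3  62.9]
1.6449198717948719
the job is handed in; nothing more can be done
None
```

The job is done and handed in at 23.3 s, with the dividers held over the rosette at about a 20 mm gap.

- **Lid:** I pried it open with the knife blade to about 95°, a little past upright. It was still standing there in the last overview pictures.
- **Knife:** It lies flat on the bench between the case and the carving blank.
- **Dividers:** The gripper's body would have hit the open lid, so I slid the dividers about 27 mm away from it along the case floor. I then picked them up by the two finger grips and carried them over the rosette.

**Last checks**
- **Finger opening:** 31.0 mm, unchanged while holding.
- **Gap:** both legs stand on the crossbar marks in the wrist picture. It measures 19.3–20.1 mm, depending on the height assumed for the points.
- **Height and level:** the dividers are about 150 mm above the blank. The tool is level to within 0.2°.
- **Centring:** the middle of the gap is about 11 mm from the rosette's centre. The grips are about 35 mm short of it.
- **Forces and bystanders:** the highest wrist force I saw between moves was about 7 N. The mallet and gouge look untouched; the arm hid part of the stone in the last top view, but the side view shows nothing moved.

**Disagreements**
- The task said the knife's blade starts pointing towards world +y, but the pictures showed it pointing towards -x. I told it from the gouge by length (164 mm against 221 mm).
- The top and wrist cameras placed the rosette and dividers 2–3 mm apart.

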